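Load a concrete core into the conditioning sleeve through its sprung flap

TASK

Load the short concrete core into the conditioning sleeve: lay it lengthwise on the two loading rails in front of the flap and let go of it; then, with the length of plastic pipe, push it in through the sprung flap until it bears on the buffer hidden inside, and press it home there for a moment with about 10 N, never more than 15 N. Draw the pipe out so that the flap swings shut behind the core, lay the pipe on the bench beside the sleeve, and leave the other things where they are.

Things in the scene. Friction and masses are not known exactly. Their poses are not given: they have to be found in the camera images.
- sleeve: Conditioning sleeve, fixed: a low grey box 90 mm wide, 224 mm long, 109 mm high with a steel mouth, on a foot plate 104 mm wide that also carries two loading rails in front of the mouth. Origin: under the flap, mid-width, at bench height. +x = push direction, level into the sleeve; y across; z up. Outer face of the mouth at x = -6 mm; nothing in front of it is higher than the rails.
- loading_place (a point): Where the core's centre is when it lies on the loading rails ready to be pushed: x = -65 mm, y = 0, z = 52 mm of the sleeve, axes alike. The rails are 8 mm round steel bars at y = +-10 mm, tops 31.5 mm above the bench, from x = -133 mm right through into the sleeve; the core lies in the groove between them, its axis 52 mm above the bench.
- mouth (a point): Centre of the sleeve's mouth, at x = 0 and 52 mm above the bench, axes as the sleeve's. Clear opening 62 mm wide, from the rails up to 92 mm. Inside, on this axis, is a stiff rubber buffer (3.5 N per mm, travel 12 mm) on an end stop set anywhere from 142 to 180 mm behind the flap; it cannot be seen and is not measured, so it must be felt.
- flap (a joint): Angle of the sleeve's aluminium flap, 60 mm wide, 56 mm high, on a sprung hinge at the top of the mouth. 0 = shut; opens inward only, to 1.5 rad; springs shut. Pushing the core in takes about 4 N at first, plus 1 to 3 N of friction, and less once the flap lies on the core. It shuts only when the core's rear end is over 55 mm behind it and the pipe is out.
- core_centre (a point): Centre of the short concrete core to be loaded: a plain grey cylinder 45 mm in diameter and 80 mm long, lying on its side, about 0.3 kg. Its own y axis is the cylinder's axis; both ends are alike.
- pipe_centre (a point): Centre of the push pipe: a cut length of white plastic pipe 27 mm in diameter and 171 mm long, lying on the bench, 0.05 kg. Its own y axis is the pipe's axis; both ends are alike. To push the core home its front end must go 62 to 105 mm behind the flap, so hold it near its rear end.
- tall_core_centre (a point): Bystander: taller concrete core, 50 mm in diameter, 100 mm high, standing on end; its centre.
- cube_centre (a point): Bystander: concrete test cube, 50 mm; its centre.
- measuring_caliper_centre (a point): Bystander: caliper lying flat, 74 x 188 x 12 mm; its centre.
- tee_centre (a point): Bystander: white pipe tee, 58 x 77 x 35 mm; its centre.
- elbow_centre (a point): Bystander: white pipe elbow, 58 x 58 x 35 mm; its centre.
- coupling_centre (a point): Bystander: white pipe coupling standing on end, 36 mm in diameter, 44 mm high; its centre.

How it is judged (in metres and radians):
On the way, in this order (a step that is already met when the one before it is completed fails the run):
1. The core lies on the loading rails in front of the shut flap, let go (y of core_centre in the frame of sleeve between -0.008 and 0.008 m and z of core_centre in the frame of sleeve between 0.044 and 0.06 m and angle between the y axis of core_centre and the x axis of sleeve, either way round below 0.12 rad and x of core_centre in the frame of sleeve between -0.14 and -0.035 m and contact force between the fingers and short_core below 0.1 N and value of joint flap below 0.06 rad), for 0.2 s.
2. The core is through the flap and pressed home on the buffer with the pipe (standing still under more than 7 N) (x of core_centre in the frame of sleeve above 0.096 m and contact force between push_pipe and short_core above 7 N and linear speed of short_core below 0.004 m/s), for 0.2 s.
At the end, for the whole second after the job is handed in: The core lies straight on the rails inside the sleeve, its centre more than 96 mm behind the flap (within 8 mm sideways, 0.12 rad); the flap is shut (under 0.06 rad); the pipe lies released and at rest on the bench (y of core_centre in the frame of sleeve between -0.008 and 0.008 m and z of core_centre in the frame of sleeve between 0.044 and 0.06 m and angle between the y axis of core_centre and the x axis of sleeve, either way round below 0.12 rad and x of core_centre in the frame of sleeve above 0.096 m and value of joint flap below 0.06 rad and linear speed of short_core below 0.01 m/s and height (world z) of pipe_centre below 0.022 m and linear speed of push_pipe below 0.03 m/s); the robot touches nothing.
It fails at once if The pipe pushes on the core with more than 15 N (contact force between push_pipe and short_core above 15 N).
It fails at once if The hand pushes the core inside the sleeve (x of core_centre in the frame of sleeve above 0 m and contact force between the fingers and short_core above 1 N).
It fails at once if A bystander (taller core, cube, caliper, tee, elbow, coupling) is moved by more than 25 mm (distance of any of tall_core_centre, cube_centre, measuring_caliper_centre, tee_centre, elbow_centre, coupling_centre from where it was at the start of the episode above 0.025 m).
It also fails if it takes over 72 s, if anything falls off the work surface, if the arm or the gripper's body presses on something with over 40 N, if the wrist force passes 120 N, or if a joint passes its speed limit or range.

ROBOT

A 6-joint arm with a two-finger parallel gripper is mounted at the origin on a cart in front of the work surface, level with it; the furniture and walls round the work are solid. World frame = base frame: x ahead of the robot, y to its left, z up, the work surface at z = 0. Lengths are in mm, angles in rad, forces in N, time in s.
With the tool pointing down it reaches from about 275 to 750 mm from the base axis. Payload 10.2 kg.
Tool frame: the origin (TCP) lies between the finger pads; the fingertips stand 17 mm ahead of it and the grasp point (between the pads) lies 2 mm behind it; z points along the fingers, y is the line along which they close (so a half turn about z gives the same grasp; the last joint's range is limited). The gripper opens to 85 mm and grips with 20 to 120 N. Pads are 22 mm wide; open, the fingers measure 114 mm over their backs; the gripper's body (76 mm by 85 mm) begins 54 mm behind the grasp point. The pads swing forward as they close: fully open they stand 13 mm farther back than shut.
Start: joints at [-1.43, 0.313, 1.498, -0, 1.331, -0.223], TCP at [186.797, -490.651, 248.294] pointing down, gripper open.
Joint ranges: [-2.94, 2.94], [-0.97, 2.17], [0.19, 2.56], [-1.23, 4.37], [0.02, 3.11], [-2.88, 2.88]. Speed limits (rad/s): [2.39, 2.39, 3.01, 3.14, 3.14, 3.14].

INTERFACE

Orientations are given as a unit quaternion [w, x, y, z].
In Python, from rig import * gives the robot as it stands.
- The arm moves only by the tool step_arm, never from a script. Its argument "commands" is text: rows parted by semicolons, each of 7 numbers parted by spaces: the opening, from 0 (shut) to 1 (fully open), then the shift along the tool's x, y, z in cm, then the turn, a rotation vector about the tool's x, y, z in rad. In form: hand x y z rx ry rz; .... A call has 1 to 20 rows; each row is the pose to reach, as a shift and turn from the pose commanded when the call began, along the tool's axes at that moment; what a row does not reach only later rows make up. A row lasts 1/12 s, in which the tool goes at most 41.7 mm and 7.16 degrees, less where a joint would pass 70% of its speed; a pose out of reach is approached as far as the arm can. A call with a gripper value outside its range is refused whole. The fingers move at their own pace and stop on an object; "newtons" is the grip in N (left out, the last holds). Time passes only in rows, so rows that repeat a pose let the fingers close. It gives the time, the measured TCP pose, the force, the opening and the grip force at its end, in the units of the state.
- sense(): the state, without advancing time (a new reading comes with each control period).
- capture(name): name is "scene" or "top" or "wrist"; returns the picture (400x640x3 uint8, red, green, blue); there is no depth.
- camera_model(name): a dict with "mtx" (3x3 intrinsics, pixels), "eye" and "rotation" of the camera in the world. Camera axes: x right, y down, z forward; pixel columns grow to the right and rows downward; lengths in mm; the calibration is good to about 2 mm. The wrist camera is an equidistant fisheye: a pixel r from the principal point sees the ray r / f radians off the axis. A picture is of the moment at which its call begins: read the wrist's pose just before it. camera_model takes no time and is no camera call; for the wrist camera it gives the pose at the moment of the call.
- finish_job(): hands the job in; it is judged then, once.
Trained networks look in the newest picture that a camera, given by its name, has taken for a name from the list of things; names that differ only in an ending like _2 or _b are one class to them, and where a whole thing is asked for, a point or a joint stands for the part that bears it (a point fixed in the world has none). Each returns a list of dicts, best first, with "score" (0 to 1); they miss things now and then, are a little off and sometimes report something else, mostly with a low value. They report only what shows in the picture. A call takes as long as a camera call.
- search_frame(camera, label): "rect" ([centre column, centre row, width, height] in pixels, round what is visible of it).
- trace(camera, label): "mask" (400x640 bool, what is visible of it) and "rect" ([centre column, centre row, width, height] in pixels, round what is visible of it).
- spot_point(camera, label): "xy" ([column, row] in pixels: a listed point, or the origin of a listed thing).
The state is a dict: "time_s": time; "joints": joint angles; "dq": joint speeds; "tau": joint torques, N m; "eef_pos": TCP position; "ee_rot": TCP orientation; "force": force on the tool from outside, world axes, zero at the start; "wrist_torque": the same for the moment, N m; "grip_width": opening from 0.0 (shut) to 1.0 (fully open); "grip_force": force on a finger pad.
Only numpy, scipy, OpenCV 4.12 (cv2) and the standard library are available. Lean on these libraries where they do the work, as an engineer would, in place of code of your own. Each camera call takes 0.05 s, during which the arm holds its last target. There are 200 camera calls.

## Working session

There is one attempt and no reset: what is moved stays moved. The work goes in short steps, Python scripts to look and compute and a tool call to move; the robot and the scene stay as the last step left them, time stands still between calls to the robot, and variables do not carry over. Pictures are saved under pics/ and viewed, at most 10 in all, crops included, and the job is handed in when it is done.

Besides the shell and the picture viewer there is one more tool, called after "Request:" as name(argument=value, ...) on one line, values as JSON. step_arm: Moves the arm, as the interface text tells. Its arguments: {"type":"object","properties":{"commands":{"type":"string"},"newtons":{"type":"number"}},"required":["commands"]}

```bash
mkdir -p pics
cat > h.py <<'E'
from rig import *
import numpy as np, cv2
from scipy.spatial.transform import Rotation as R
def ray(cm,uv):
    K=np.array(cm['mtx']);x=(uv[0]-K[0,2])/K[0,0];y=(uv[1]-K[1,2])/K[1,1]
    return x,y
def world(cam,uv,z,cm=None):
    cm=cm or camera_model(cam);x,y=ray(cm,uv)
    if cam=='wrist':
        r=np.hypot(x,y);d=np.array([x/r*np.sin(r),y/r*np.sin(r),np.cos(r)]) if r>1e-9 else np.array([0,0,1.])
    else: d=np.array([x,y,1.])
    d=np.array(cm['rotation'])@d;e=np.array(cm['eye'])
    return e+d*(z-e[2])/d[2]
def proj(cam,p,cm=None):
    cm=cm or camera_model(cam);c=np.array(cm['rotation']).T@(np.array(p)-np.array(cm['eye']));K=np.array(cm['mtx'])
    if cam=='wrist':
        r=np.hypot(c[0],c[1]);t=np.arctan2(r,c[2]);x,y=c[0]/r*t,c[1]/r*t
    else:x,y=c[0]/c[2],c[1]/c[2]
    return np.array([K[0,0]*x+K[0,2],K[1,1]*y+K[1,2]])
E
python3 - <<'E'
from h import *
for n in ['top','scene']:
    im=capture(n);cv2.imwrite(f'pics/{n}1.png',im[:,:,::-1]);cm=camera_model(n);print(n,np.round(cm['eye']),np.round(cm['rotation'],2).tolist(),np.round(cm['mtx']).tolist())
    for l,z in [('core_centre',22.5),('pipe_centre',13.5),('loading_place',52),('mouth',52),('sleeve',0),('tall_core_centre',50),('cube_centre',25),('measuring_caliper_centre',6),('tee_centre',17),('elbow_centre',17),('coupling_centre',22)]:
        for d in spot_point(n,l)[:2]: print(l,np.round(d['xy']),round(d['score'],2),np.round(world(n,d['xy'],z)))
print(sense())
E
```

```text
top [ 444. -231. 1224.] [0.02, -0.7, 0.71, -0.02] [[475.0, 0.0, 330.0], [0.0, 475.0, 192.0], [0.0, 0.0, 1.0]]Traceback (most recent call last):
  File "<stdin>", line 5, in <module>
  File "h.py", line 12, in world
    d=np.array(cm['rotation'])@d;e=np.array(cm['eye'])
      ~~~~~~~~~~~~~~~~~~~~~~~~^~
ValueError: matmul: Input operand 1 has a mismatch in its core dimension 0, with gufunc signature (n?,k),(k,m?)->(n?,m?) (size 3 is different from 4)
```

View pics/top1.png

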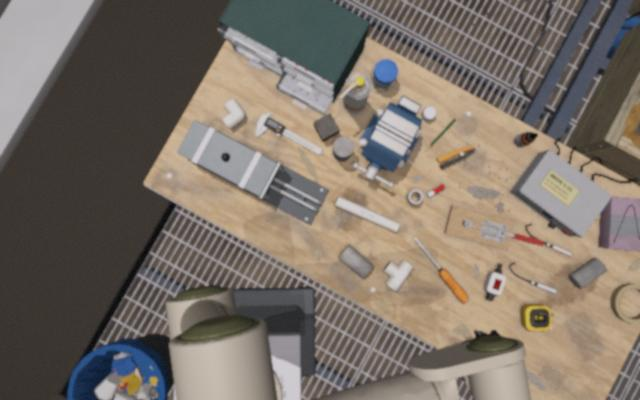

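```bash
sed -i "s/from scipy/from scipy/; s/np.array(cm\['rotation'\])/rot(cm)/g" h.py
cat >> h.py <<'E'
def rot(cm):
    q=np.array(cm['rotation'],float)
    return R.from_quat(np.r_[q[1:],q[0]]).as_matrix() if q.size==4 else q
def axis(cam,label,z):
    "principal axis of a mask: centre & direction in the world"
    d=trace(cam,label)
    if not d: return None
    m=d[0]['mask'];r=cv2.minAreaRect(np.argwhere(m)[:,::-1].astype(np.float32))
    b=cv2.boxPoints(r);w=np.array([world(cam,p,z)[:2] for p in b])
    e1,e2=w[1]-w[0],w[2]-w[1];l,s=(e1,e2) if np.hypot(*e1)>np.hypot(*e2) else (e2,e1)
    return round(d[0]['score'],2),np.round(r[0]),np.round(w.mean(0),1),'len',round(np.hypot(*l)),'wid',round(np.hypot(*s)),'ang',round(np.arctan2(l[1],l[0]),3)
E
python3 - <<'E'
from h import *
for n in ['top','scene']:
    im=capture(n);cv2.imwrite(f'pics/{n}1.png',im[:,:,::-1]);cm=camera_model(n);print(n,np.round(cm['eye']),np.round(rot(cm)[:,2],2))
    for l,z in [('core_centre',22.5),('pipe_centre',13.5),('loading_place',52),('mouth',52),('sleeve',0),('tall_core_centre',50),('cube_centre',25),('measuring_caliper_centre',6),('tee_centre',17),('elbow_centre',17),('coupling_centre',22)]:
        for d in spot_point(n,l)[:2]: print(l,np.round(d['xy']),round(d['score'],2),np.round(world(n,d['xy'],z)))
    for l,z in [('core_centre',22.5),('pipe_centre',13.5),('sleeve',50)]: print(l,axis(n,l,z))
print(sense())
E
```

```text
top [ 444. -231. 1224.] [ 0.05 -0.01 -1.  ]
core_centre [356. 261.] 0.78 [ 333. -305.   22.]
pipe_centre [367. 215.] 0.79 [ 449. -337.   14.]
pipe_centre [294. 194.] 0.7 [ 506. -152.   14.]
loading_place [294. 193.] 0.65 [ 506. -153.   52.]
mouth [270. 179.] 0.77 [540. -94.  52.]
mouth [232. 112.] 0.49 [711.  -1.  52.]
sleeve [273. 184.] 0.96 [532. -98.   0.]
tall_core_centre [343. 150.] 0.78 [ 610. -277.   50.]
measuring_caliper_centre [289. 140.] 0.65 [ 645. -140.    6.]
tee_centre [398. 271.] 0.69 [ 306. -413.   17.]
coupling_centre [414. 197.] 0.58 [ 493. -456.   22.]
core_centre (0.64, array([355., 261.]), array([ 334. , -303.3]), 'len', 84, 'wid', 47, 'ang', np.float64(-2.294))
pipe_centre (0.66, array([367., 214.]), array([ 450.9, -336.9]), 'len', 174, 'wid', 31, 'ang', np.float64(-2.002))
sleeve (0.56, array([252., 172.]), array([559.5, -49.6]), 'len', 378, 'wid', 101, 'ang', np.float64(-2.073))
scene [163. 537. 653.] [ 0.34 -0.76 -0.56]
core_centre [286. 196.] 0.17 [ 635. -316.   22.]
pipe_centre [355. 214.] 0.87 [ 457. -333.   14.]
loading_place [307. 238.] 0.96 [ 500. -155
[... 631 characters left out ...]
975))
{'time_s': 1.6, 'joints': array([-1.43041255e+00,  3.12897673e-01,  1.49768918e+00,  1.82457831e-05,
        1.33100874e+00, -2.23411857e-01]), 'dq': array([-0.00082388, -0.00030096, -0.00043447,  0.00134396,  0.00087968,
        0.00049664]), 'tau': array([-1.67668677e-03, -4.12165296e+01, -2.59897006e+01, -2.56787898e-04,
        5.77695173e-04,  2.11784902e-05]), 'eef_pos': array([ 186.79571212, -490.65413568,  248.29944633]), 'ee_rot': array([-1.09822445e-06,  9.83502548e-01,  1.80894275e-01,  8.91512800e-06]), 'force': array([ 0.44525094, -0.292946  , -0.40077094]), 'wrist_torque': array([-0.03172395,  0.02882528, -0.01058217]), 'grip_force': 0.0, 'grip_width': 0.9985676929938376}
```

View pics/scene1.png

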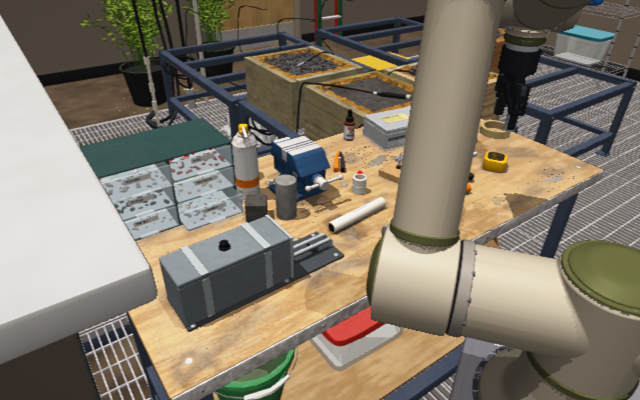

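```bash
cat >> h.py <<'E'
def tool():
    s=sense();q=s['ee_rot'];return np.array(s['eef_pos']),R.from_quat(np.r_[q[1:],q[0]]).as_matrix(),s
def move(p,ax):
    "shift (cm) and turn in tool axes to TCP p, fingers closing across axis angle ax, pointing down"
    P,M,s=tool();y=np.array([np.cos(ax-np.pi/2),np.sin(ax-np.pi/2),0])
    if y@M[:,1]<0:y=-y
    z=np.array([0,0,-1.]);T=np.c_[np.cross(y,z),y,z]
    sh=M.T@(np.array(p)-P)/10;rv=R.from_matrix(M.T@T).as_rotvec()
    return np.round(sh,2),np.round(rv,3),'t',round(s['time_s'],2)
E
python3 - <<'E'
from h import *
P,M,s=tool();cm=camera_model('wrist')
print('cam in tool',M.T@(np.array(cm['eye'])-P),M.T@rot(cm),cm['mtx'])
print(move([345,-290,190],.848))
E
```

```text
cam in tool [  78.26084631   -1.15279035 -125.83284393] [[-5.01370841e-04 -9.52541829e-01 -3.04407314e-01]
 [ 9.99999809e-01 -5.87956914e-04  1.92777264e-04]
 [-3.62606793e-04 -3.04407159e-01  9.52541941e-01]] [[309.70691629   0.         323.64345327]
 [  0.         309.70691629 203.52568748]
 [  0.           0.           1.        ]]
(array([ 21.92, -13.12,   5.83]), array([ 0.   , -0.   , -0.484]), 't', 1.6)
```

Request:
step_arm(commands="1 21.9 -13.1 5.8 0 0 -0.484;1 21.9 -13.1 5.8 0 0 -0.484;1 21.9 -13.1 5.8 0 0 -0.484;1 21.9 -13.1 5.8 0 0 -0.484;1 21.9 -13.1 5.8 0 0 -0.484;1 21.9 -13.1 5.8 0 0 -0.484;1 21.9 -13.1 5.8 0 0 -0.484;1 21.9 -13.1 5.8 0 0 -0.484;1 21.9 -13.1 5.8 0 0 -0.484;1 21.9 -13.1 5.8 0 0 -0.484")

```text
time_s: 2.43
eef_pos: [344.5, -291.4, 190.7]
ee_rot: [0.0, 0.912, 0.411, -0.0]
force: [0.3, -0.8, -0.3]
grip_width: 1.001
grip_force: 0.0
```

Run:
```python
from h import *
cm=camera_model('wrist');im=capture('wrist');cv2.imwrite('pics/w1.png',im[:,:,::-1])
print(tool()[0])
for l,z in [('core_centre',22.5),('pipe_centre',13.5)]:print(l,axis('wrist',l,z),[(np.round(d['xy']),round(d['score'],2),np.round(world('wrist',d['xy'],z),1)) for d in spot_point('wrist',l)[:2]])
for l in ['loading_place','mouth']:print(l,[(np.round(d['xy']),round(d['score'],2),np.round(world('wrist',d['xy'],52),1)) for d in spot_point('wrist',l)[:2]])
```

```text
[ 344.37577899 -291.46639496  190.62876835]
core_centre (0.67, array([363., 279.]), array([ 306.9, -400.2]), 'len', 73, 'wid', 70, 'ang', np.float64(-0.651)) [(array([327., 202.]), 0.79, array([ 337.8, -303.1,   22.5]))]
pipe_centre (0.69, array([431., 148.]), array([ 453.9, -338.5]), 'len', 180, 'wid', 30, 'ang', np.float64(-1.978)) [(array([434., 150.]), 0.69, array([ 455. , -335.9,   13.5]))]
loading_place [(array([513., 209.]), 0.73, array([ 482.9, -429.5,   52. ]))]
mouth [(array([326., 199.]), 0.15, array([ 345. , -292.6,   52. ]))]
```

View pics/w1.png

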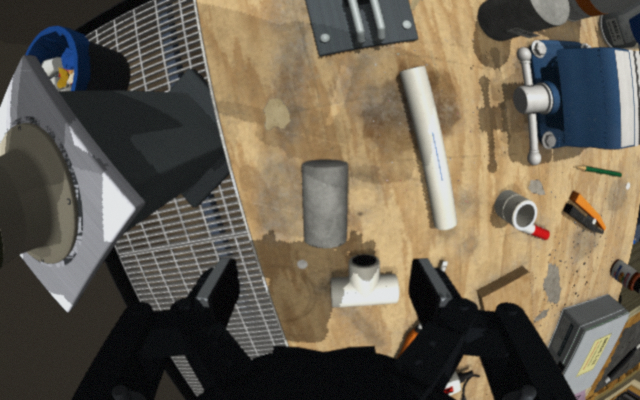

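Run:
```python
from h import *
print(move([337,-303,24],.848))
```

```text
(array([-1.42,  0.24, 16.64]), array([ 0.   ,  0.   , -0.001]), 't', 2.78)
```

Request:
step_arm(commands="1 -1.4 0.25 4 0 0 0;1 -1.4 0.25 8 0 0 0;1 -1.4 0.25 12 0 0 0;1 -1.4 0.25 15 0 0 0;1 -1.4 0.25 16.6 0 0 0;1 -1.4 0.25 16.6 0 0 0;1 -1.4 0.25 16.6 0 0 0;0 -1.4 0.25 16.6 0 0 0;0 -1.4 0.25 16.6 0 0 0;0 -1.4 0.25 16.6 0 0 0;0 -1.4 0.25 16.6 0 0 0;0 -1.4 0.25 16.6 0 0 0;0 -1.4 0.25 16.6 0 0 0;0 -1.4 0.25 16.6 0 0 0", newtons=50)

```text
time_s: 3.95
eef_pos: [337.7, -302.8, 25.5]
ee_rot: [0.001, 0.911, 0.411, 0.0]
force: [-1.3, 2.7, 9.0]
grip_width: 0.51
grip_force: 49.6
```

Run:
```python
from h import *
print(move([465,-225,200],1.06))
```

```text
(array([ 14.24,   4.42, -17.46]), array([ 0.001,  0.001, -0.212]), 't', 3.95)
```

Request:
step_arm(commands="0 0 0 -4 0 0 0;0 0 0 -8 0 0 0;0 3 1 -12 0 0 0;0 7 2 -16 0 0 -0.1;0 10 3.3 -17.5 0 0 -0.2;0 14.2 4.4 -17.5 0 0 -0.212;0 14.2 4.4 -17.5 0 0 -0.212;0 14.2 4.4 -17.5 0 0 -0.212;0 14.2 4.4 -17.5 0 0 -0.212;0 14.2 4.4 -17.5 0 0 -0.212")

```text
time_s: 4.78
eef_pos: [463.7, -225.1, 198.9]
ee_rot: [-0.0, 0.863, 0.505, -0.0]
force: [0.0, 0.6, -2.5]
grip_width: 0.508
grip_force: 54.5
```

Run:
```python
from h import *
cm=camera_model('wrist');im=capture('wrist');cv2.imwrite('pics/w2.png',im[:,:,::-1])
print(tool()[0],tool()[2]['grip_width'])
for l in ['loading_place','mouth']:print(l,[(np.round(d['xy']),round(d['score'],2),np.round(world('wrist',d['xy'],52),1)) for d in spot_point('wrist',l)[:2]])
for l,z in [('sleeve',50),('pipe_centre',13.5)]:print(l,axis('wrist',l,z))
# predicted overlays of rails from the first estimate
o=np.array([539,-93.5]);a=1.06
```

```text
[ 463.60954064 -225.36355585  198.96478882] 0.5108982145220504
loading_place [(array([329., 104.]), 0.91, array([ 507.4, -156.3,   52. ]))]
mouth []
sleeve (0.68, array([326.,  85.]), array([ 515.1, -137.5]), 'len', 159, 'wid', 120, 'ang', np.float64(1.047))
pipe_centre (0.66, array([370., 320.]), array([ 427.5, -410.1]), 'len', 33, 'wid', 8, 'ang', np.float64(-1.999))
```

View pics/w2.png

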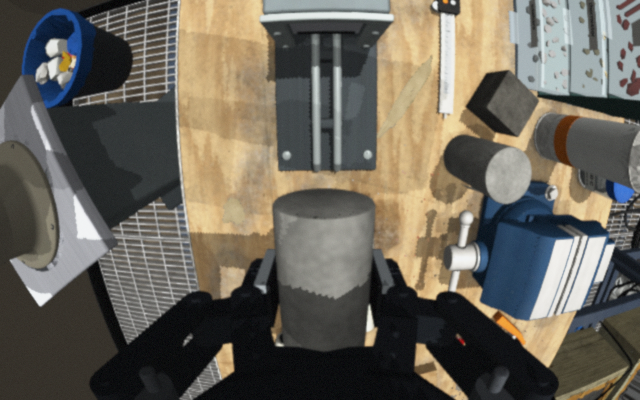

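Run:
```python
from h import *
im=cv2.imread('pics/w2.png');g=cv2.cvtColor(im,cv2.COLOR_BGR2GRAY).astype(float)
L=[];Rr=[]
for r in range(50,165,6):
    row=g[r,300:360]
    l=row[8:27];q=row[28:50];f=lambda v,o:o+np.sum(np.arange(len(v))*np.clip(v-90,0,None))/max(1,np.sum(np.clip(v-90,0,None)))
    a,b=f(l,308),f(q,328);A,B=world('wrist',[a,r],29),world('wrist',[b,r],29);L.append(A);Rr.append(B)
    print(r,round(a,1),round(b,1),np.round(np.hypot(*(A-B)[:2]),1))
L,Rr=np.array(L)[:,:2],np.array(Rr)[:,:2];C=(L+Rr)/2
for S in (L,Rr,C):
    c=S.mean(0);u,s,v=np.linalg.svd(S-c);d=v[0]*np.sign(v[0][0]);print(c,np.arctan2(d[1],d[0]),'resid',np.abs((S-c)@[-d[1],d[0]]).max())
print(C[0],C[-1])
c,_,_=C.mean(0),0,0
# core held axis offset: edges columns
for r in (230,260): print(r,[int(x) for x in g[r,262:390:4]])
for nm in ('top1','scene1'):
    pass
e=world('wrist',[327,168],30);print('rail end ->',e, 'flap from rail end', e[:2]+133*np.array(d))
```

```text
50 315.0 336.8 20.4
56 315.1 336.8 20.2
62 315.2 336.9 20.2
68 315.3 336.9 20.2
74 315.5 337.1 20.2
80 315.6 337.3 20.3
86 315.8 337.4 20.3
92 315.8 337.3 20.2
98 315.9 337.5 20.3
104 316.2 337.6 20.1
110 316.1 337.8 20.5
116 316.2 337.9 20.5
122 316.2 337.5 20.1
128 316.3 337.4 20.0
134 316.4 337.4 20.0
140 316.5 337.4 20.0
146 316.5 337.5 20.1
152 316.6 337.5 20.1
158 316.7 337.5 20.1
164 316.8 337.6 20.1
[ 496.04417013 -152.31784104] 1.0708930890893171 resid 0.26884821563955796
[ 513.65864401 -162.18711342] 1.0686515261714653 resid 0.3839115004984591
[ 504.85140707 -157.25247723] 1.0697721592340952 resid 0.24097769153237739
[ 531.24583527 -108.82435038] [ 478.31572407 -205.57110344]
230 [184, 186, 134, 80, 99, 129, 124, 118, 120, 124, 130, 136, 146, 147, 148, 149, 149, 150, 156, 157, 154, 149, 151, 153, 146, 127, 118, 108, 81, 116, 115, 148]
260 [56, 90, 91, 33, 82, 104, 121, 133, 130, 132, 132, 134, 140, 138, 141, 148, 151, 148, 142, 148, 141, 136, 133, 128, 125, 116, 106, 84, 47, 92, 91, 45]
rail end -> [ 476.29629039 -208.77253058   30.        ] flap from rail end [540.17939285 -92.11941566]
```

```bash
cat >> h.py <<'E'
A=1.070;D=np.array([np.cos(A),np.sin(A)]);N=np.array([-D[1],D[0]]);O=np.array([540.2,-92.1])
def sl(x,y,z): return np.r_[O+x*D+y*N,z]
def insl(p): v=np.array(p)[:2]-O;return np.round([v@D,v@N,p[2]],1)
E
python3 - <<'E'
from h import *
print(move(sl(-70,0,58),A),insl(tool()[0]))
E
```

```text
(array([ 8.37,  0.19, 14.12]), array([-0.   , -0.   , -0.011]), 't', 5.03) [-153.7    2.9  199.2]
```

Request:
step_arm(commands="0 3 0.1 4 0 0 -0.011;0 6 0.19 7 0 0 -0.011;0 8.4 0.19 10 0 0 -0.011;0 8.4 0.19 12 0 0 -0.011;0 8.4 0.19 13 0 0 -0.011;0 8.4 0.19 13.6 0 0 -0.011;0 8.4 0.19 14 0 0 -0.011;0 8.4 0.19 14.1 0 0 -0.011;0 8.4 0.19 14.1 0 0 -0.011;0 8.4 0.19 14.1 0 0 -0.011")

```text
time_s: 5.87
eef_pos: [507.5, -153.5, 59.4]
ee_rot: [0.001, 0.86, 0.51, 0.0]
force: [0.2, -0.7, -4.0]
grip_width: 0.505
grip_force: 54.3
```

Request:
step_arm(commands="0 0 -0.08 0.15 0 0 0;0 0 -0.08 0.3 0 0 0;0 0 -0.08 0.4 0 0 0;0 0 -0.08 0.4 0 0 0")

```text
time_s: 6.2
eef_pos: [506.8, -152.7, 55.1]
ee_rot: [0.001, 0.86, 0.51, 0.0]
force: [-0.6, -1.0, 4.4]
grip_width: 0.51
grip_force: 55.3
```

Request:
step_arm(commands="0.56 0 0 0.05 0 0 0;0.6 0 0 0.05 0 0 0;0.7 0 0 0.05 0 0 0;0.8 0 0 0 0 0 0;0.9 0 0 0 0 0 0;0.9 0 0 0 0 0 0;0.9 0 0 -3 0 0 0;0.9 0 0 -7 0 0 0;0.9 0 0 -11 0 0 0;0.9 0 0 -13 0 0 0;0.9 0 0 -13 0 0 0")

```text
time_s: 7.12
eef_pos: [508.1, -153.2, 189.1]
ee_rot: [0.004, 0.86, 0.51, 0.002]
force: [-0.1, 0.4, 0.4]
grip_width: 0.899
grip_force: 0.0
```

Run:
```python
from h import *
im=capture('wrist');cv2.imwrite('pics/w3.png',im[:,:,::-1])
print(tool()[0])
for l,z in [('core_centre',52),('short_core',52)]:
  try: print(l,axis('wrist',l,z),[(np.round(d['xy']),round(d['score'],2),insl(world('wrist',d['xy'],z))) for d in spot_point('wrist',l)[:2]])
  except Exception as e: print(e)
print(proj('wrist',sl(-70,0,52)),proj('wrist',sl(0,0,52)))
p=np.array([453,-337.5])
a=1.14;u=np.array([np.cos(a),np.sin(a)])
print('pipe',insl([*p,13]),'grasp pt',p-u*70, move(np.r_[p-u*70,180],a))
```

```text
[ 507.18058663 -152.70840315  186.30398238]
core_centre (0.93, array([321., 201.]), array([ 502.2, -154.1]), 'len', 91, 'wid', 44, 'ang', np.float64(-2.048)) [(array([320., 197.]), 0.6, array([-66.7,   5.5,  52. ]))]
it knows: core_centre, coupling_centre, cube_centre, elbow_centre, flap, loading_place, measuring_caliper_centre, mouth, pipe_centre, sleeve, tall_core_centre, tee_centre
[325.93085999 200.89696629] [326.08963814 119.52689776]
pipe [-257.1  -41.3   13. ] grasp pt [ 423.76838472 -401.10434473] (array([-25.79,   4.72,   0.33]), array([-0.001, -0.   , -0.069]), 't', 7.27)
```

View pics/w3.png

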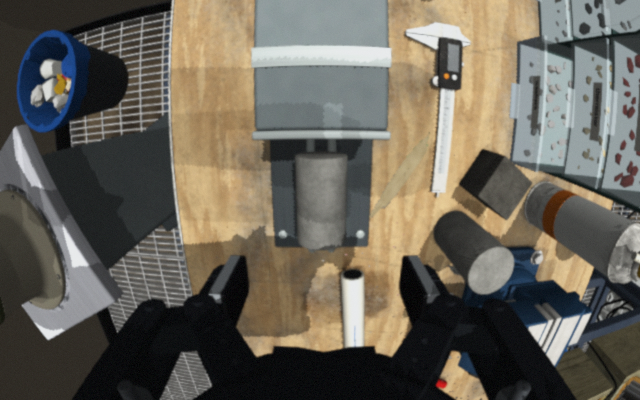

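Run:
```python
from h import *
for k in range(2):
    P,M,s=tool();cm=camera_model('wrist');im=capture('wrist')
    t=trace('wrist','core_centre')[0];m=t['mask']
    print(s['time_s'],insl(P),s['ee_rot'],proj('wrist',sl(-70,0,52),cm))
    for r in (170,190,210,230):
        c=np.where(m[r])[0];print(r,c.min(),c.max(),insl(world('wrist',[(c.min()+c.max())/2,r],52,cm)))
cv2.imwrite('pics/w4.png',im[:,:,::-1])
g=cv2.cvtColor(im,cv2.COLOR_RGB2GRAY);print(list(zip(range(240,410,2),g[134,240:410:2])))
```

```text
7.2667 [-69.1   1.1 183.4] [-6.32312241e-04  8.60075789e-01  5.10165770e-01 -3.52553182e-04] [325.93085999 200.89696629]
170 298 351 [-42.6   1.3  52. ]
190 300 351 [-60.2   0.4  52. ]
210 300 350 [-78.4   0.8  52. ]
230 301 350 [-97.4   0.3  52. ]
7.3667 [-69.1   1.3 182.8] [-1.18842139e-03  8.60075606e-01  5.10164747e-01 -6.86695550e-04] [326.29117024 201.06767496]
170 274 377 [-42.5   0.7  52. ]
190 275 376 [-60.    0.7  52. ]
210 277 374 [-78.2   0.7  52. ]
230 278 373 [-97.2   0.6  52. ]
[(240, np.uint8(149)), (242, np.uint8(144)), (244, np.uint8(144)), (246, np.uint8(149)), (248, np.uint8(143)), (250, np.uint8(134)), (252, np.uint8(132)), (254, np.uint8(128)), (256, np.uint8(162)), (258, np.uint8(172)), (260, np.uint8(171)), (262, np.uint8(172)), (264, np.uint8(171)), (266, np.uint8(171)), (268, np.uint8(171)), (270, np.uint8(172)), (272, np.uint8(172)), (274, np.uint8(174)), (276, np.uint8(170)), (278, np.uint8(172)), (280, np.uint8(172)), (282, np.uint8(176)), (284, np.uint8(159)), (286, np.uint8(169)), (288, np.uint8(173)), (290, np.uint8(173)), (292, np.uint8(173)), (294, n
[... 568 characters left out ...]
6, np.uint8(189)), (348, np.uint8(180)), (350, np.uint8(184)), (352, np.uint8(184)), (354, np.uint8(183)), (356, np.uint8(185)), (358, np.uint8(185)), (360, np.uint8(187)), (362, np.uint8(182)), (364, np.uint8(188)), (366, np.uint8(186)), (368, np.uint8(193)), (370, np.uint8(202)), (372, np.uint8(205)), (374, np.uint8(205)), (376, np.uint8(207)), (378, np.uint8(206)), (380, np.uint8(207)), (382, np.uint8(205)), (384, np.uint8(207)), (386, np.uint8(208)), (388, np.uint8(209)), (390, np.uint8(207)), (392, np.uint8(209)), (394, np.uint8(207)), (396, np.uint8(193)), (398, np.uint8(156)), (400, np.uint8(163)), (402, np.uint8(162)), (404, np.uint8(158)), (406, np.uint8(152)), (408, np.uint8(152))]
```

Request:
step_arm(commands="1 -4 1 0 0 0 -0.02;1 -8 2 0 0 0 -0.04;1 -12 3 0 0 0 -0.07;1 -16 4 0 0 0 -0.07;1 -20 4.7 0 0 0 -0.07;1 -23 4.7 0 0 0 -0.07;1 -25.8 4.7 1 0 0 -0.07;1 -25.8 4.7 2 0 0 -0.07;1 -25.8 4.7 3 0 0 -0.07;1 -25.8 4.7 3 0 0 -0.07;1 -25.8 4.7 3 0 0 -0.07")

```text
time_s: 8.38
eef_pos: [424.4, -400.1, 153.6]
ee_rot: [-0.001, 0.841, 0.54, 0.0]
force: [0.1, -0.3, -0.6]
grip_width: 1.0
grip_force: 0.0
```

Run:
```python
from h import *
P,M,s=tool();im=capture('wrist');cv2.imwrite('pics/w5.png',im[:,:,::-1])
print(P,axis('wrist','pipe_centre',13.5))
m=trace('wrist','pipe_centre')[0]['mask']
q=[]
rs=np.where(m.any(1))[0];print(rs.min(),rs.max())
for r in range(rs.min()+6,rs.max()-6,4):
    c=np.where(m[r])[0];q.append(world('wrist',[(c.min()+c.max())/2,r],13.5)[:2])
q=np.array(q);c=q.mean(0);v=np.linalg.svd(q-c)[2][0];v*=np.sign(v[0]);a=np.arctan2(v[1],v[0])
f=lambda r:world('wrist',[np.where(m[r])[0].mean(),r],13.5)[:2]
e1,e2=f(rs.min()),f(rs.max());print('ang',a,'ends',e1,e2,np.hypot(*(e1-e2)),'mid',(e1+e2)/2)
g=(e1+e2)/2-v*71.5;print(g,move(np.r_[g,17],a))
```

```text
[ 424.42140339 -400.09818436  153.60676486] (0.86, array([323., 116.]), array([ 453.4, -335.6]), 'len', 179, 'wid', 29, 'ang', np.float64(1.124))
16 216
ang 1.1352003909716954 ends [ 486.68872424 -252.72557186] [ 418.11113562 -418.1893175 ] 179.11207882696314 mid [ 452.39992993 -335.45744468]
[ 422.23045038 -400.28068514] (array([-0.06, -0.26, 13.79]), array([0.001, 0.   , 0.007]), 't', 8.53)
```

View pics/w5.png

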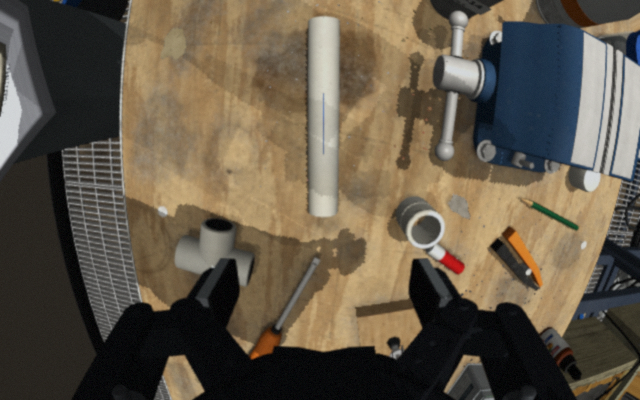

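Request:
step_arm(commands="0.6 -0.05 -0.25 4 0 0 0.007;0.6 -0.05 -0.25 8 0 0 0.007;0.6 -0.05 -0.25 11 0 0 0.007;0.6 -0.05 -0.25 12.6 0 0 0.007;0.6 -0.05 -0.25 13.4 0 0 0.007;0.6 -0.05 -0.25 13.4 0 0 0.007;0.6 -0.05 -0.25 13.4 0 0 0.007;0 -0.05 -0.25 13.4 0 0 0.007;0 -0.05 -0.25 13.4 0 0 0.007;0 -0.05 -0.25 13.4 0 0 0.007;0 -0.05 -0.25 13.4 0 0 0.007;0 -0.05 -0.25 13.4 0 0 0.007;0 -0.05 -0.25 13.4 0 0 0.007;0 -0.05 -0.25 13.4 0 0 0.007", newtons=80)

```text
time_s: 9.7
eef_pos: [422.2, -401.4, 22.1]
ee_rot: [0.002, 0.844, 0.537, 0.0]
force: [0.3, 1.4, 6.3]
grip_width: 0.278
grip_force: 78.2
```

Run:
```python
from h import *
print(move(sl(-295,0,110),A),insl(tool()[0]))
```

```text
(array([ 3.57, -4.26, -8.81]), array([0.003, 0.001, 0.064]), 't', 9.7) [-328.   -45.    22.1]
```

Request:
step_arm(commands="0 0 0 -3 0 0 0;0 0 0 -6 0 0 0;0 1 -1.5 -8.8 0 0 0.03;0 2.5 -3 -8.8 0 0 0.064;0 3.6 -4.25 -8.8 0 0 0.064;0 3.6 -4.25 -8.8 0 0 0.064;0 3.6 -4.25 -8.8 0 0 0.064;0 3.6 -4.25 -8.8 0 0 0.064;0 3.6 -4.25 -8.8 0 0 0.064")

```text
time_s: 10.45
eef_pos: [398.5, -350.8, 108.4]
ee_rot: [0.0, 0.86, 0.51, 0.0]
force: [-0.5, -0.1, -0.4]
grip_width: 0.279
grip_force: 78.8
```

Run:
```python
from h import *
P,M,s=tool();im=capture('wrist');cv2.imwrite('pics/w6.png',im[:,:,::-1])
print(insl(P),s['ee_rot'],s['force'])
m=trace('wrist','pipe_centre')[0]['mask'];rs=np.where(m.any(1))[0];print(rs.min(),rs.max())
z=P[2]-8.6
for r in range(rs.min()+2,rs.max()-2,12):
    c=np.where(m[r])[0];print(r,c.min(),c.max(),insl(world('wrist',[(c.min()+c.max())/2,r],z)))
print('front top edge',insl(world('wrist',[np.where(m[rs.min()])[0].mean(),rs.min()],z+13.5)))
print('expected front top px',proj('wrist',sl(insl(P)[0]+157,0,z+13.5)))
print(move(sl(-295,0,61),A))
```

```text
[-2.950e+02  1.000e-01  1.084e+02] [3.65993100e-04 8.60382064e-01 5.09649458e-01 1.46925162e-05] [-0.52324728 -0.05736193 -0.36344311]
0 305
2 294 354 [-168.3    0.7   99.8]
14 294 354 [-174.1    0.8   99.8]
26 293 355 [-179.7    0.8   99.8]
38 293 356 [-185.2    0.6   99.8]
50 294 354 [-190.7    0.8   99.8]
62 293 355 [-196.     0.8   99.8]
74 293 353 [-201.3    1.2   99.8]
86 294 355 [-206.5    0.6   99.8]
98 293 354 [-211.7    1.    99.8]
110 293 354 [-216.9    1.    99.8]
122 294 354 [-222.2    0.8   99.8]
134 294 354 [-227.4    0.8   99.8]
146 294 353 [-232.6    1.    99.8]
158 294 354 [-237.9    0.8   99.8]
170 295 354 [-243.3    0.6   99.8]
182 294 353 [-248.8    1.    99.8]
194 295 353 [-254.3    0.8   99.8]
206 296 353 [-260.     0.6   99.8]
218 296 351 [-265.9    1.1   99.8]
230 296 351 [-271.9    1.1   99.8]
242 296 351 [-278.1    1.1   99.8]
254 298 350 [-284.5    0.8   99.8]
266 299 349 [-291.2    0.8   99.8]
278 300 347 [-298.2    1.1   99.8]
290 300 347 [-305.5    1.1   99.8]
302 307 342 [-313.3    0.6   99.8]
front top edge [-172.2    0.8  113.3]
expected front top px [325.81620585 -69.96048309]
(array([-0.01,  0.03,  4.72]), array([ 0.,  0., -0.]), 't', 10.55)
```

View pics/w6.png

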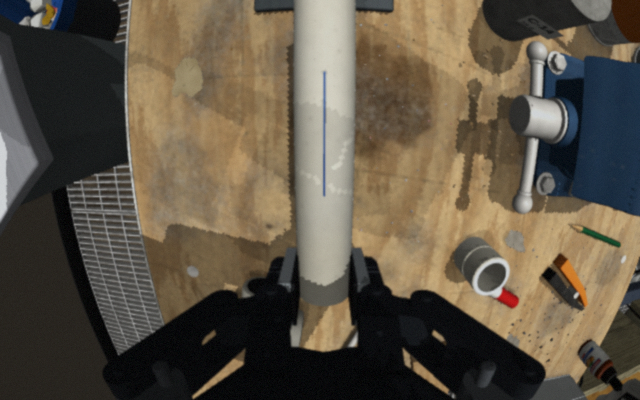

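Request:
step_arm(commands="0 0 0.1 2 0 0 0;0 0 0.1 4 0 0 0;0 0 0.1 4.7 0 0 0;0 0 0.1 4.7 0 0 0;0 0.5 0.1 4.7 0 0 0;0 1 0.1 4.7 0 0 0;0 1.5 0.1 4.7 0 0 0;0 1.8 0.1 4.7 0 0 0;0 1.95 0.1 4.7 0 0 0;0 2.1 0.1 4.7 0 0 0;0 2.25 0.1 4.7 0 0 0;0 2.25 0.1 4.7 0 0 0")

```text
time_s: 11.55
eef_pos: [410.0, -330.7, 61.4]
ee_rot: [0.0, 0.86, 0.51, 0.0]
force: [-0.6, 0.4, -0.2]
grip_width: 0.281
grip_force: 78.8
```

Run:
```python
from h import *
P,M,s=tool();print(insl(P),s['force'],s['force'][:2]@D,s['ee_rot'],s['time_s']);
im=capture('scene');cv2.imwrite('pics/s2.png',cv2.resize(im[140:300,200:440],None,fx=3,fy=3)[:,:,::-1])
```

```text
[-271.8   -0.4   61.4] [-0.6132922   0.36963773 -0.17144938] 0.02978995894041569 [3.20245472e-05 8.60284666e-01 5.09813978e-01 2.92085533e-05] 11.55
```

View pics/s2.png

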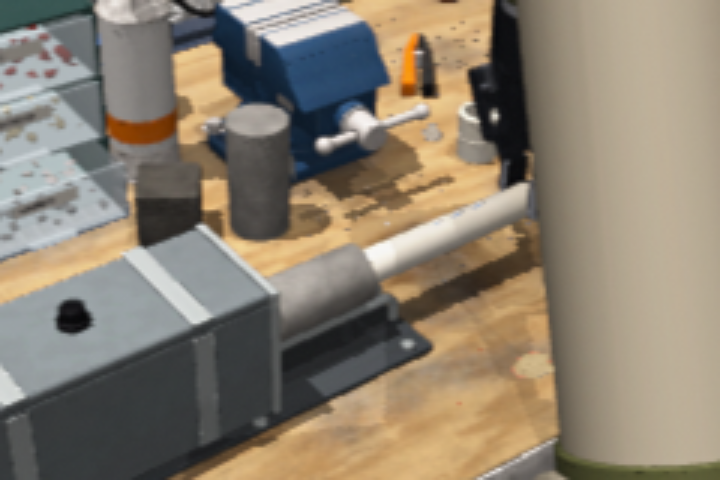

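Request:
step_arm(commands="0 0.1 0 0 0 0 0;0 0.2 0 0 0 0 0;0 0.3 0 0 0 0 0;0 0.4 0 0 0 0 0;0 0.5 0 0 0 0 0;0 0.6 0 0 0 0 0;0 0.7 0 0 0 0 0;0 0.8 0 0 0 0 0;0 0.9 0 0 0 0 0;0 1 0 0 0 0 0;0 1.15 0 0 0 0 0;0 1.3 0 0 0 0 0;0 1.5 0 0 0 0 0;0 1.7 0 0 0 0 0;0 1.9 0 0 0 0 0;0 2.1 0 0 0 0 0;0 2.3 0 0 0 0 0;0 2.5 0 0 0 0 0;0 2.7 0 0 0 0 0;0 2.9 0 0 0 0 0")

```text
time_s: 13.27
eef_pos: [423.9, -305.3, 61.3]
ee_rot: [-0.0, 0.86, 0.51, -0.0]
force: [-1.2, -1.9, -1.0]
grip_width: 0.28
grip_force: 78.7
```

Request:
step_arm(commands="0 0.15 0 0 0 0 0;0 0.3 0 0 0 0 0;0 0.45 0 0 0 0 0;0 0.6 0 0 0 0 0;0 0.75 0 0 0 0 0;0 0.9 0 0 0 0 0;0 1.05 0 0 0 0 0;0 1.2 0 0 0 0 0;0 1.35 0 0 0 0 0;0 1.5 0 0 0 0 0;0 1.65 0 0 0 0 0;0 1.8 0 0 0 0 0;0 1.95 0 0 0 0 0;0 2.1 0 0 0 0 0;0 2.25 0 0 0 0 0;0 2.4 0 0 0 0 0;0 2.55 0 0 0 0 0;0 2.7 0 0 0 0 0;0 2.85 0 0 0 0 0;0 3 0 0 0 0 0")

```text
time_s: 14.93
eef_pos: [438.1, -279.7, 61.4]
ee_rot: [0.0, 0.86, 0.51, -0.0]
force: [-3.1, -5.8, -1.0]
grip_width: 0.281
grip_force: 78.6
```

Request:
step_arm(commands="0 0.2 0 0 0 0 0;0 0.4 0 0 0 0 0;0 0.6 0 0 0 0 0;0 0.8 0 0 0 0 0;0 1 0 0 0 0 0;0 1.2 0 0 0 0 0;0 1.4 0 0 0 0 0;0 1.6 0 0 0 0 0;0 1.8 0 0 0 0 0;0 2 0 0 0 0 0;0 2.2 0 0 0 0 0;0 2.4 0 0 0 0 0;0 2.6 0 0 0 0 0;0 2.8 0 0 0 0 0;0 3 0 0 0 0 0;0 3.2 0 0 0 0 0;0 3.4 0 0 0 0 0;0 3.6 0 0 0 0 0;0 3.8 0 0 0 0 0;0 4 0 0 0 0 0")

```text
time_s: 16.6
eef_pos: [457.6, -243.9, 61.3]
ee_rot: [-0.0, 0.86, 0.51, -0.0]
force: [-2.4, -4.2, -0.1]
grip_width: 0.281
grip_force: 78.7
```

Run:
```python
from h import *
P,M,s=tool();print(insl(P),s['force'],s['force'][:2]@D,s['force'][:2]@N,s['wrist_torque'])
```

```text
[-172.8   -0.4   61.3] [-2.44964903 -4.16972403 -0.05954458] -4.8338198734084905 0.14684782671613753 [-0.70431354  0.42510887 -0.02361363]
```

Request:
step_arm(commands="0 0.2 0.03 0 0 0 0;0 0.4 0.03 0 0 0 0;0 0.6 0.03 0 0 0 0;0 0.8 0.03 0 0 0 0;0 1 0.03 0 0 0 0;0 1.2 0.03 0 0 0 0;0 1.4 0.03 0 0 0 0;0 1.6 0.03 0 0 0 0;0 1.8 0.03 0 0 0 0;0 2 0.03 0 0 0 0;0 2.2 0.03 0 0 0 0;0 2.4 0.03 0 0 0 0;0 2.6 0.03 0 0 0 0;0 2.8 0.03 0 0 0 0;0 3 0.03 0 0 0 0;0 3.2 0.03 0 0 0 0;0 3.4 0.03 0 0 0 0;0 3.6 0.03 0 0 0 0;0 3.8 0.03 0 0 0 0;0 4 0.03 0 0 0 0")

```text
time_s: 18.27
eef_pos: [477.0, -208.9, 61.3]
ee_rot: [-0.0, 0.86, 0.51, -0.0]
force: [-3.0, -2.7, 0.2]
grip_width: 0.276
grip_force: 78.6
```

Request:
step_arm(commands="0 0.2 0 0 0 0 0;0 0.4 0 0 0 0 0;0 0.6 0 0 0 0 0;0 0.8 0 0 0 0 0;0 1 0 0 0 0 0;0 1.2 0 0 0 0 0;0 1.4 0 0 0 0 0;0 1.6 0 0 0 0 0;0 1.8 0 0 0 0 0;0 2 0 0 0 0 0;0 2 0 0 0 0 0;0 2 0 0 0 0 0")

```text
time_s: 19.27
eef_pos: [486.8, -191.1, 61.3]
ee_rot: [-0.0, 0.86, 0.51, 0.0]
force: [-0.3, -0.6, 0.2]
grip_width: 0.279
grip_force: 78.6
```

Run:
```python
from h import *
P,M,s=tool();print(insl(P),s['force'],s['force'][:2]@D,s['force'][:2]@N,s['wrist_torque'])
```

```text
[-112.5   -0.7   61.3] [-0.29164285 -0.60695252  0.16317282] -0.6724438531693803 -0.03558335856984883 [-0.07672934  0.00523395 -0.01569792]
```

Request:
step_arm(commands="0 0.15 0 0 0 0 0;0 0.3 0 0 0 0 0;0 0.45 0 0 0 0 0;0 0.6 0 0 0 0 0;0 0.75 0 0 0 0 0;0 0.9 0 0 0 0 0;0 1.05 0 0 0 0 0")

```text
time_s: 19.85
eef_pos: [491.7, -182.2, 61.3]
ee_rot: [0.0, 0.86, 0.51, 0.0]
force: [-1.3, -3.4, -1.3]
grip_width: 0.28
grip_force: 78.9
```

Request:
step_arm(commands="0 0.06 0 0 0 0 0;0 0.12 0 0 0 0 0;0 0.18 0 0 0 0 0;0 0.25 0 0 0 0 0")

```text
time_s: 20.18
eef_pos: [492.8, -180.1, 61.3]
ee_rot: [0.0, 0.86, 0.51, -0.0]
force: [-2.0, -3.1, -0.7]
grip_width: 0.28
grip_force: 78.9
```

Request:
step_arm(commands="0 0.06 0 0 0 0 0;0 0.12 0 0 0 0 0;0 0.18 0 0 0 0 0;0 0.25 0 0 0 0 0")

```text
time_s: 20.52
eef_pos: [494.0, -177.9, 61.3]
ee_rot: [0.0, 0.86, 0.51, -0.0]
force: [-2.1, -2.7, -1.7]
grip_width: 0.282
grip_force: 78.9
```

Request:
step_arm(commands="0 0.06 0 0 0 0 0;0 0.12 0 0 0 0 0;0 0.18 0 0 0 0 0;0 0.25 0 0 0 0 0")

```text
time_s: 20.85
eef_pos: [495.2, -175.7, 61.3]
ee_rot: [-0.0, 0.86, 0.51, 0.0]
force: [-1.9, -3.7, -1.8]
grip_width: 0.274
grip_force: 78.9
```

Front is about 62 mm in; one step per call from here.

Request:
step_arm(commands="0 0.06 0 0 0 0 0;0 0.12 0 0 0 0 0;0 0.18 0 0 0 0 0;0 0.25 0 0 0 0 0")

```text
time_s: 21.18
eef_pos: [496.4, -173.5, 61.3]
ee_rot: [-0.0, 0.86, 0.51, 0.0]
force: [-1.0, -3.4, -2.0]
grip_width: 0.28
grip_force: 78.9
```

Request:
step_arm(commands="0 0.06 0 0 0 0 0;0 0.12 0 0 0 0 0;0 0.18 0 0 0 0 0;0 0.25 0 0 0 0 0")

```text
time_s: 21.52
eef_pos: [497.6, -171.3, 61.3]
ee_rot: [-0.0, 0.86, 0.51, -0.0]
force: [-1.0, -4.0, -3.1]
grip_width: 0.278
grip_force: 78.9
```

Request:
step_arm(commands="0 0.06 0 0 0 0 0;0 0.12 0 0 0 0 0;0 0.18 0 0 0 0 0;0 0.25 0 0 0 0 0")

```text
time_s: 21.85
eef_pos: [498.6, -169.8, 61.3]
ee_rot: [0.0, 0.86, 0.51, -0.001]
force: [-4.4, -8.0, -1.5]
grip_width: 0.279
grip_force: 78.8
```

Request:
step_arm(commands="0 0 0 0 0 0 0;0 0 0 0 0 0 0")

```text
time_s: 22.02
eef_pos: [498.6, -169.8, 61.3]
ee_rot: [0.0, 0.86, 0.51, -0.001]
force: [-3.1, -8.4, -1.2]
grip_width: 0.281
grip_force: 78.8
```

Run:
```python
from h import *
P,M,s=tool();print(insl(P),s['force'],s['force'][:2]@D,s['force'][:2]@N,s['wrist_torque'])
```

```text
[-88.1  -0.8  61.3] [-3.09078418 -8.40940817 -1.18627808] -8.860697461297399 -1.3263231773098743 [-1.37470905  0.70170908  0.01146321]
```

Request:
step_arm(commands="0 0.02 0 0 0 0 0;0 0.04 0 0 0 0 0;0 0.04 0 0 0 0 0;0 0.04 0 0 0 0 0;0 0.04 0 0 0 0 0;0 0.04 0 0 0 0 0;0 0.04 0 0 0 0 0;0 0.04 0 0 0 0 0")

```text
time_s: 22.68
eef_pos: [498.6, -169.6, 61.3]
ee_rot: [0.0, 0.86, 0.51, -0.001]
force: [-5.5, -8.4, -2.2]
grip_width: 0.279
grip_force: 78.8
```

Request:
step_arm(commands="0 -0.1 0 0 0 0 0;0 -0.4 0 0 0 0 0;0 -1 0 0 0 0 0;0 -1.7 0 0 0 0 0;0 -2.5 0 0 0 0 0;0 -3.5 0 0 0 0 0;0 -4.5 0 0 0 0 0;0 -5.5 0 0 0 0 0;0 -6.5 0 0 0 0 0;0 -7.5 0 0 0 0 0;0 -8.5 0 0 0 0 0;0 -9.5 0 0 0 0 0;0 -10.5 0 0 0 0 0;0 -12 0 0 0 0 0;0 -14 0 0 0 0 0;0 -16.5 0 0 0 0 0;0 -19 0 0 0 0 0;0 -20.5 0 0 0 0 0;0 -20.5 0 0 0 0 0;0 -20.5 0 0 0 0 0")

```text
time_s: 24.35
eef_pos: [400.1, -349.1, 61.3]
ee_rot: [-0.0, 0.861, 0.509, 0.0]
force: [-0.1, 0.7, -0.3]
grip_width: 0.274
grip_force: 78.9
```

Run:
```python
from h import *
P,M,s=tool();print(insl(P),s['force'],s['grip_width']);print(M[:,1]@np.r_[N,0]);print(move(sl(-175,100,110),A))
print(move(sl(-175,100,24),A))
im=capture('scene');cv2.imwrite('pics/s3.png',cv2.resize(im[140:360,120:440],None,fx=2.5,fy=2.5)[:,:,::-1])
print(proj('scene',sl(-180+70,100,0)),[proj('top',sl(x,100,0)) for x in (-190,-20)])
```

```text
[-292.7   -0.5   61.3] [-0.1055888   0.67086382 -0.2606959 ] 0.27438665493698705
-0.9999986517230502
(array([ 11.75, -10.07,  -4.87]), array([-0.   , -0.   , -0.002]), 't', 24.35)
(array([ 11.75, -10.07,   3.73]), array([-0.   , -0.   , -0.002]), 't', 24.35)
[347.21430829 274.19538238] [array([318.17334961, 249.89669155]), array([259.65989166, 218.93698799])]
```

View pics/s3.png

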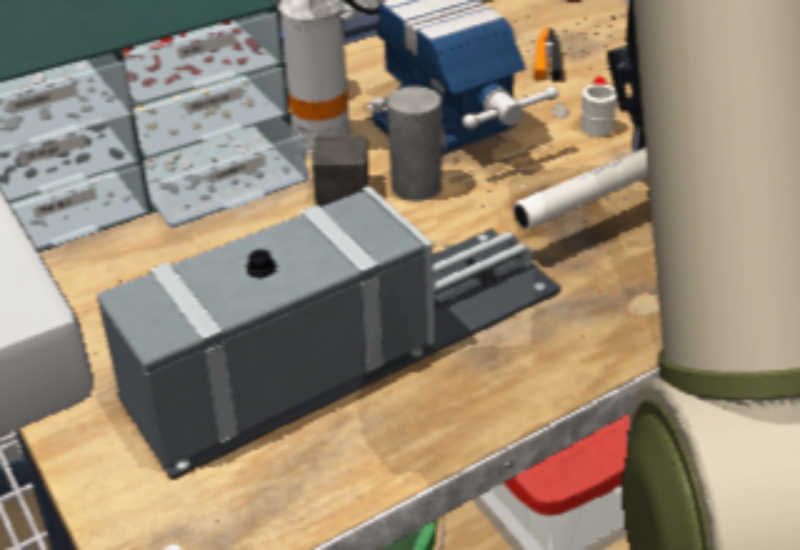

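Request:
step_arm(commands="0 0 -2 -2 0 0 0;0 0 -5 -4 0 0 0;0 2 -8 -4.8 0 0 0;0 6 -10 -4.8 0 0 0;0 9 -10 -4 0 0 0;0 11.7 -10 -1 0 0 0;0 11.7 -10 1.5 0 0 0;0 11.7 -10 2.8 0 0 0;0 11.7 -10 3.5 0 0 0;0 11.7 -10 3.8 0 0 0;0 11.7 -10 3.8 0 0 0;0 11.7 -10 3.8 0 0 0")

```text
time_s: 25.4
eef_pos: [369.3, -198.3, 23.9]
ee_rot: [0.001, 0.86, 0.51, 0.0]
force: [0.6, -0.0, -0.3]
grip_width: 0.28
grip_force: 79.0
```

Request:
step_arm(commands="0 0 0 0.1 0 0 0;0 0 0 0.2 0 0 0;0 0 0 0.2 0 0 0;0.35 0 0 0.2 0 0 0;0.45 0 0 0.15 0 0 0;0.55 0 0 0.1 0 0 0;0.6 0 0 0 0 0 0;0.6 0 0 -0.5 0 0 0;0.6 0 0 -2 0 0 0;0.6 0 0 -5 0 0 0;0.6 0 0 -9 0 0 0;0.6 0 0 -13 0 0 0;0.6 0 0 -16 0 0 0;0.6 0 0 -16 0 0 0;0.6 0 0 -16 0 0 0")

```text
time_s: 26.65
eef_pos: [369.3, -198.3, 184.7]
ee_rot: [0.002, 0.86, 0.51, 0.0]
force: [0.5, 0.5, -1.2]
grip_width: 0.601
grip_force: 0.0
```

Run:
```python
from h import *
s=sense();print(s['eef_pos'],s['force'],s['time_s'])
out=[]
for n in ('top','wrist'):
    im=capture(n);out.append(im)
    for k in range(2): 
        print(n,axis(n,'pipe_centre',13.5),[(insl(world(n,d['xy'],13.5)),round(d['score'],2)) for d in spot_point(n,'pipe_centre')[:1]])
cv2.imwrite('pics/end.png',np.hstack([cv2.resize(out[1],(480,300)),cv2.resize(out[0][80:280,120:320],(300,300))])[:,:,::-1])
```

```text
[ 369.3412587  -198.26279379  184.67547097] [ 0.49640658  0.50834888 -1.23650482] 26.65
top (0.64, array([269., 225.]), array([427.2, -87.6]), 'len', 67, 'wid', 28, 'ang', np.float64(-2.075)) [(array([-7. , 11.7, 13.5]), 0.56)]
top (0.64, array([269., 225.]), array([427.2, -87.6]), 'len', 67, 'wid', 28, 'ang', np.float64(-2.075)) [(array([-7. , 11.7, 13.5]), 0.56)]
wrist (0.87, array([325., 113.]), array([ 404.5, -133.5]), 'len', 179, 'wid', 28, 'ang', np.float64(-2.066)) [(array([-100.1,   96.9,   13.5]), 0.71)]
wrist (0.87, array([325., 113.]), array([ 404.7, -133.7]), 'len', 179, 'wid', 28, 'ang', np.float64(-2.066)) [(array([-100.1,   96.7,   13.5]), 0.71)]
```

View pics/end.png

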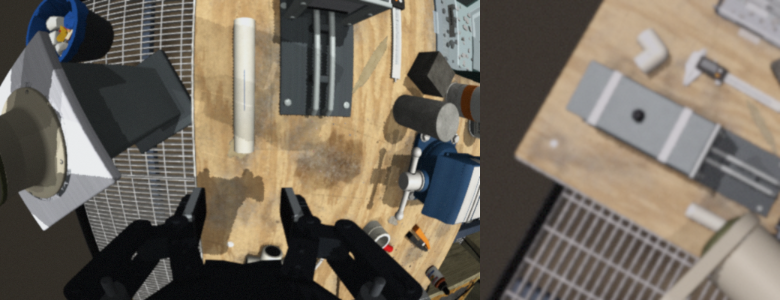

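```bash
python3 -c "
from rig import *
print(finish_job())"
```

```text
the job is handed in; nothing more can be done
None
```

The job is handed in at about 27 s: the core went in through the flap and was held on the buffer at about 10 N (wrist reading) for roughly half a second, and the pipe lies released on the bench beside the sleeve. I did not see the flap shut; I judged it shut because the core's rear end should be about 66 mm behind it. No verdict came back.

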